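# Hang the slide rack on the drain stand's snap hook

### The arm

A 7-joint arm with a two-finger parallel gripper is mounted at the origin on the work surface. World frame = base frame: x ahead of the robot, y to its left, z up, the work surface at z = 0. Lengths are in m, angles in rad, forces in N, time in s.
With the tool pointing down it reaches from about 0.35 to 0.9 m from the base axis. Payload 7.2 kg.
Tool frame: the origin (TCP) lies on the centre line of the jaws, within the pads' length; the fingertips stand 8 mm ahead of it and the grasp point (between the pads) lies 11 mm behind it; z points along the fingers, y is the line along which they close (so a half turn about z gives the same grasp; the last joint's range is limited). The gripper opens to 88 mm and grips with 3 to 60 N. Pads are 20 mm wide; open, the fingers measure 115 mm over their backs; the gripper's body (75 mm by 178 mm) begins 61 mm behind the grasp point.
Start: joints at [-1.408, 0.411, -0.013, 1.596, 0.006, 1.134, -0.082], TCP at [0.143, 0.608, 0.231] pointing down, gripper open.
Joint ranges: [-2.95, 2.95], [-0.29, 1.99], [-1.47, 1.44], [0.14, 2.54], [-1.03, 4.17], [0.13, 1.85], [-2.86, 2.86]. Speed limits (rad/s): [2.39, 2.39, 3.01, 3.01, 3.14, 3.14, 3.14].

### API

Orientations are given as a unit quaternion [w, x, y, z].
In Python, from cell import read_state, read_camera, get_calibration, hand_in gives the robot as it stands. The module is installed in compiled form; this text tells all that it offers.
- The arm moves only by the tool send_rows, never from a script. Its argument "increments" is a list of rows, each a list of 3 entries, a list of its own where there are three numbers: the closure, from 0 (fully open) to 1 (shut), then the shift along the tool's x, y, z in mm, then the turn about the tool's z in degrees. In form: [[claw, [x, y, z], yaw], ...]. A call has 1 to 12 rows; each row is the pose to reach, as a shift and turn from the pose commanded when the call began, along the tool's axes at that moment; what a row does not reach only later rows make up. A row lasts 1/8 s, in which the tool goes at most 62.5 mm and 10.7 degrees, less where a joint would pass 70% of its speed; a pose out of reach is approached as far as the arm can. A call with a gripper value outside its range is refused whole. The fingers move at their own pace and stop on an object; "newtons" is the grip in N (left out, the last holds). Time passes only in rows, so rows that repeat a pose let the fingers close. It gives the time, the measured TCP pose, the force, the opening and the grip force at its end, in the units of the state.
- read_state(): the state, without advancing time (a new reading comes with each control period).
- read_camera(name): name is "scene" or "top" or "wrist"; returns the picture (420x560x3 uint8, blue, green, red); there is no depth.
- get_calibration(name): a dict with "camera_matrix" (3x3 intrinsics, pixels), "pose" (4x4, takes a point from camera to world coordinates); the wrist camera has in their place "hand_eye" (4x4, takes a point from camera to tool coordinates, whose origin is the TCP and whose axes are the flange's). Camera axes: x right, y up, looking along -z (the intrinsics and any distortion apply to the point x, -y, -z); pixel columns grow to the right and rows downward; lengths in m; the calibration is good to about 2 mm. A picture is of the moment at which its call begins: read the wrist's pose just before it. get_calibration takes no time and is no camera call.
- hand_in(): hands the job in; it is judged then, once.
The state is a dict: "time": time; "qpos": joint angles; "joint_velocities": joint speeds; "effort": joint torques, N m; "eef_pos": TCP position; "ee_rot": TCP orientation; "wrist_force": force on the tool from outside, world axes, zero at the start; "moment": the same for the moment, N m; "grip_width": opening from 0.0 (shut) to 1.0 (fully open); "grip_force": force on a finger pad.
Only numpy, scipy, OpenCV 4.12 (cv2) and the standard library are available. Lean on these libraries where they do the work, as an engineer would, in place of code of your own. Each camera call takes 0.05 s, during which the arm holds its last target. There are 200 camera calls.

### The job

Lift the stained-slide rack straight up out of its white dish by the blue grip tab, then clip its steel ring into the brass snap hook of the drain stand: bring the ring's top wire over the hook's tip, press the red sprung gate down with it until the wire passes into the hook and the gate snaps shut above it. Leave the rack hanging there freely and still; keep it upright on the way and do not push the bottles or the petri dishes about.

Things in the scene. Friction and masses are not known exactly. Their poses are not given: they have to be found in the camera images.
- rack: The loose slide rack, 0.17 to 0.3 kg. Origin: centre of its underside; x across the ring's plane, y along the rack, z up; a half turn about z changes nothing. Centred one above the other: steel basket of slides 66 mm (x) by 86 mm (y) by 36 mm high; upright round steel ring in the y-z plane, crown at z = 105 mm; blue grip tab at z = 157 to 189 mm. Centre of mass about z = 22 mm.
- rack_grip (a point): Centre of the rack's blue grip tab, its only grippable feature: 10 mm thick along the rack's x, 34 mm wide along y, 32 mm high. 173 mm above the rack's underside, 68 mm above rack_ring_top. A 6 mm wire fork (inner width 60 mm, narrowing in the top 20 mm) carries the tab on the ring's sides, leaving the space between the ring's crown and the tab open.
- rack_ring_top (a point): Centre of the ring's top wire at its crown, axes as the rack; this wire must end up in the hook. Ring: 6 mm wire, 60 mm inner and 72 mm outer diameter, in the rack's y-z plane. The inner side of the ring's bottom wire is 63 mm below this point.
- hook_seat (a point): Where the centre of the ring's top wire rests when hanging in the fixed stand's brass snap hook, 150 mm above the bench. Axes: x level, from the hook's tip side towards the post; z up. Hook: 8 mm bar bent in the x-z plane; the bowl's underside is at z = -11 mm, the tip's inner face at x = -8 mm; throat 26 mm wide, closed by the gate at z = +27 mm.
- hook_tip (a point): Top end of the hook's upright tip, the highest point of the stand: at x = -16 mm, z = +35 mm of hook_seat, same axes. To thread the ring, set its plane across x and move it along +x with its top wire 6 to 13 mm above this point, so that the tip goes through the ring; the tip is 8 mm thick and leans outward, its outside at x = -21 mm of hook_seat.
- gate (a joint): Angle (rad) of the hook's red sprung gate: 0 shut (level), grows as it is pressed down and inward, at most 1.15. Bar 6 mm thick, 25 mm from pivot to free end, which meets the tip. It starts to give at about 5 N on its end, lets the wire pass at about 10 N (gate near 0.8), and springs shut by itself.
- gate_pivot (a point): The gate's pivot, at x = +18 mm, z = +27 mm of hook_seat, same axes. Pushed straight down with its centre 16 to 23 mm (best 20) from here towards the tip, the ring's wire slips past the gate's free end; the gate shuts above it once the wire's centre is about 22 mm below this point; the seat is 27 mm below.
- stand: The fixed drain stand: steel base plate 8 mm thick (x -75 to +145 mm, y -55 to +55 mm, blue pad under the hook), dark post at x = +115 mm whose black head (26 mm diameter) ends 171 mm above the bench, and a 10 mm brass arm from it to the hook, 158 mm above the bench, with an 18 mm barrel. Origin: on the bench right below hook_seat, same axes.
- dish: White ceramic staining dish fixed to the bench, holding the rack at the start: open box 80 mm (x) by 100 mm (y) by 45 mm high, walls and floor 5 mm; its pocket leaves 2 mm on each side of the rack's basket, which sits 4 mm below the rim. Origin: centre of its underside; z up. The other white dish, with a glass lid and a white knob, is a fixed bystander.
- stain_bottle: Brown glass bottle, 52 mm diameter, 90 mm high, loose; not to be pushed about. Origin: centre of its underside.
- oil_bottle: Clear bottle with a red cap, 48 mm diameter, 85 mm high, loose; not to be pushed about. Origin: centre of its underside.
- petri_stack: Stack of petri dishes, 58 mm diameter, 50 mm high, one loose piece; not to be pushed about. Origin: centre of its underside.
Mind the look-alikes: they are no part of the job. Leave any black or turquoise look-alike of the rack alone. Leave any pink look-alike of the stand alone.

How it is judged:
On the way, in this order (a step that is already met when the one before it is completed fails the run):
1. the rack is lifted clear of its dish (z of rack_ring_top in the frame of dish above 0.153 m), for 0.1 s.
2. the ring's top wire, in the hook's throat, presses the gate inward (value of joint gate above 0.35 rad and x of rack_ring_top in the frame of hook_seat between -0.012 and 0.016 m and y of rack_ring_top in the frame of hook_seat between -0.02 and 0.02 m and z of rack_ring_top in the frame of hook_seat between 0 and 0.035 m), for 0.04 s.
At the end, for the whole second after the job is handed in: The ring's top wire lies in the hook's bowl (centre within about 10 mm of the seat along x, 20 mm along y, from 6 mm below to 12 mm above it), below the shut gate (under 0.1 rad), the rack hanging upright within 0.3 rad, released and at rest (under 0.04 m/s) (value of joint gate below 0.1 rad and x of rack_ring_top in the frame of hook_seat between -0.01 and 0.012 m and y of rack_ring_top in the frame of hook_seat between -0.02 and 0.02 m and z of rack_ring_top in the frame of hook_seat between -0.006 and 0.012 m and angle between rack_grip's own z axis and vertical below 0.3 rad and linear speed of rack below 0.04 m/s and contact force between the fingers and rack below 0.05 N); the robot touches nothing.
It fails at once if the rack is tipped by more than 0.6 rad, so that slides would fall out (angle between rack_grip's own z axis and vertical above 0.6 rad).
It fails at once if a bottle or the petri dishes is pushed more than 40 mm (distance of any of stain_bottle, oil_bottle, petri_stack from where it was at the start of the episode above 0.04 m).
It also fails if it takes over 54 s, if anything falls off the work surface, if the arm or the gripper's body presses on something with over 40 N, if the wrist force passes 120 N, or if a joint passes its speed limit or range.

## Working session

There is one attempt and no reset: what is moved stays moved. The work goes in short steps, Python scripts to look and compute and a tool call to move; the robot and the scene stay as the last step left them, time stands still between calls to the robot, and variables do not carry over. Pictures are saved under pics/ and viewed, at most 12 in all, crops included, and the job is handed in when it is done.

Besides the shell and the picture viewer there is one more tool, called after "Request:" as name(argument=value, ...) on one line, values as JSON. send_rows: Moves the arm, as the interface text tells. Its arguments: {"type":"object","properties":{"increments":{"type":"array"},"newtons":{"type":"number"}},"required":["increments"]}

```bash
mkdir -p pics; python3 - <<'E'
from cell import *
import cv2,numpy as np
np.set_printoptions(precision=4,suppress=True)
s=read_state();print(s['eef_pos'],s['ee_rot'],s['time'])
for n in ['scene','top']:
    cv2.imwrite(f'pics/{n}0.png',read_camera(n))
for n in ['scene','top','wrist']:
    print(n,get_calibration(n))
E
```

```text
[0.1429 0.6079 0.2298] [-0.      0.1151  0.9934 -0.0008] 0.0
scene {'camera_matrix': array([[445.5737,   0.    , 285.1643],
       [  0.    , 445.5737, 217.3972],
       [  0.    ,   0.    ,   1.    ]]), 'pose': array([[-0.8245, -0.3643,  0.433 ,  0.9924],
       [ 0.5658, -0.537 ,  0.6257,  0.7983],
       [ 0.0046,  0.7609,  0.6489,  0.8858],
       [ 0.    ,  0.    ,  0.    ,  1.    ]])}
top {'camera_matrix': array([[496.1715,   0.    , 283.0468],
       [  0.    , 496.1715, 204.4379],
       [  0.    ,   0.    ,   1.    ]]), 'pose': array([[ 0.0108,  0.9972, -0.0737,  0.3778],
       [-0.9999,  0.0106, -0.0026,  0.0686],
       [-0.0018,  0.0738,  0.9973,  1.4196],
       [ 0.    ,  0.    ,  0.    ,  1.    ]])}
wrist {'camera_matrix': array([[368.8448,   0.    , 283.0651],
       [  0.    , 368.8448, 208.5827],
       [  0.    ,   0.    ,   1.    ]]), 'hand_eye': array([[ 0.0005,  0.967 ,  0.255 ,  0.0688],
       [ 1.    , -0.0002, -0.0009,  0.0007],
       [-0.0009,  0.255 , -0.967 , -0.1539],
       [ 0.    ,  0.    ,  0.    ,  1.    ]])}
```

View pics/scene0.png

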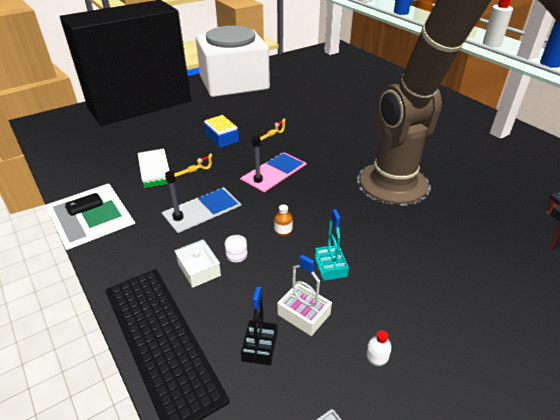

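View pics/top0.png

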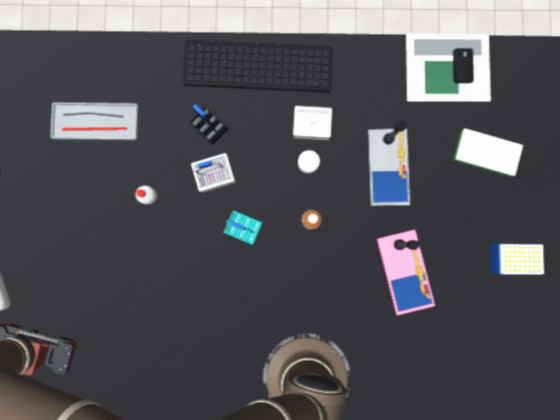

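The true rack is the steel one with pink slides in the open white dish, at scene (305,300) and top (212,172). It could be confused with the turquoise rack at scene (332,255), the black one at (260,330) and the lidded dish at (198,262). The stand is the grey-based one at scene (200,200) and top (390,166), not the pink one at scene (275,165). I'll check this in a close crop.

```bash
python3 - <<'E'
import cv2,numpy as np
s=cv2.imread('pics/scene0.png');t=cv2.imread('pics/top0.png')
def c(im,x,y,w=80,h=60,):return cv2.resize(im[y:y+h,x:x+w],(400,300),interpolation=cv2.INTER_CUBIC)
def g(i):
    for k in range(0,400,50):cv2.line(i,(k,0),(k,5),(0,255,0),1)
    for k in range(0,300,50):cv2.line(i,(0,k),(5,k),(0,255,0),1)
    return i
a=[c(s,265,245,120,90),c(t,172,142),c(s,150,145,100,75),c(t,350,115,120,90)]
a=[g(i) for i in a]
cv2.imwrite('pics/crop1.png',np.vstack([np.hstack(a[:2]),np.hstack(a[2:])]))
E
```

```text
(no output)
```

View pics/crop1.png

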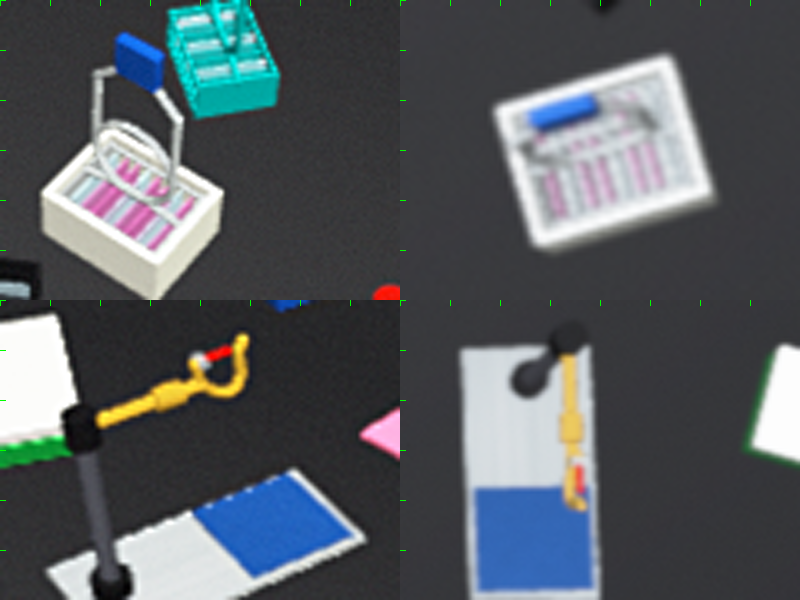

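The crop confirms both: blue tab on a steel ring with pink slides in the open white dish (tab at scene (307,264), top (204,164)), and a brass hook with red gate on the grey plate (tip at scene (210,155), top (405,177)).

```bash
cat > h.py <<'E'
from cell import *
import cv2,numpy as np
from scipy.spatial.transform import Rotation as R
np.set_printoptions(precision=4,suppress=True)
def ray(K,P,px):
    d=np.linalg.inv(K)@np.array([px[0],px[1],1.]); d=d*[1,-1,-1]
    d=P[:3,:3]@d; return P[:3,3],d/np.linalg.norm(d)
def cam(n,s=None):
    c=get_calibration(n)
    if n!='wrist':return c['camera_matrix'],c['pose']
    T=np.eye(4);q=s['ee_rot'];T[:3,:3]=R.from_quat(q,scalar_first=True).as_matrix();T[:3,3]=s['eef_pos']
    return c['camera_matrix'],T@c['hand_eye']
def tri(rs):
    A=np.zeros((3,3));b=np.zeros(3)
    for o,d in rs:
        M=np.eye(3)-np.outer(d,d);A+=M;b+=M@o
    p=np.linalg.solve(A,b);return p,[np.linalg.norm(np.cross(p-o,d)) for o,d in rs]
def onz(r,z):
    o,d=r;return o+d*(z-o[2])/d[2]
def proj(K,P,p):
    q=P[:3,:3].T@(np.asarray(p)-P[:3,3])*[1,-1,-1];q=K@q;return q[:2]/q[2]
E
python3 - <<'E'
from h import *
S=cam('scene');T=cam('top')
rs=lambda p:ray(*S,p); rt=lambda p:ray(*T,p)
print('tab',tri([rs((307,263.6)),rt((204.4,164))]))
print('tip',tri([rs((210.5,155)),rt((404.6,176.5))]))
print('head',tri([rs((150+82/4,145+110/4)),rt((400.4,126.4))]))
im=cv2.imread('pics/top0.png').astype(int)
def rect(box,cond,z):
    x,y,w,h=box;m=cond(im[y:y+h,x:x+w]).astype(np.uint8)
    m=cv2.morphologyEx(m,cv2.MORPH_CLOSE,np.ones((9,9)))
    c=max(cv2.findContours(m,0,2)[0],key=cv2.contourArea)
    b=cv2.boxPoints(cv2.minAreaRect(c))+[x,y]
    p=np.array([onz(rt(q),z)for q in b]);print('rect',p.mean(0),[ (np.round(np.linalg.norm(p[i]-p[i-1]),4),np.round(np.degrees(np.arctan2(*(p[i]-p[i-1])[1::-1])),1)) for i in range(4)])
rect((180,140,65,60),lambda i:i.max(2)>120,.045)
rect((360,120,55,95),lambda i:i.max(2)>90,.008)
# gripper yaw
s=read_state();print(R.from_quat(s['ee_rot'],scalar_first=True).as_matrix())
E
```

```text
tab (array([0.5695, 0.2714, 0.1792]), [np.float64(0.0002252691716323776), np.float64(0.00022526917163241488)])
tip (array([ 0.5435, -0.233 ,  0.1815]), [np.float64(0.000659118767435848), np.float64(0.0006591187674358991)])
head (array([ 0.6727, -0.2249,  0.1747]), [np.float64(0.0005931744560586302), np.float64(0.0005931744560585335)])
rect [0.5681 0.2712 0.045 ] [(np.float64(0.088), np.float64(17.9)), (np.float64(0.1065), np.float64(-72.5)), (np.float64(0.0881), np.float64(-162.4)), (np.float64(0.106), np.float64(107.4))]
rect [ 0.5948 -0.2349  0.008 ] [(np.float64(0.2254), np.float64(2.0)), (np.float64(0.1292), np.float64(-87.3)), (np.float64(0.2254), np.float64(-178.4)), (np.float64(0.1277), np.float64(92.7))]
[[-0.9735  0.2287 -0.0002]
 [ 0.2287  0.9735 -0.0014]
 [-0.0001 -0.0015 -1.    ]]
```

Request:
send_rows(increments=[[0.3,[-49,-23,-15],6],[0.3,[-98,-46,-30],12],[0.3,[-148,-69,-30],18],[0.3,[-197,-92,-30],24],[0.3,[-246,-115,-30],30],[0.3,[-295,-138,-30],36],[0.3,[-345,-161,-30],42],[0.3,[-394,-184,-30],48],[0.3,[-443,-207,-30],54],[0.3,[-492,-230,-30],59.3],[0.3,[-492,-230,-30],59.3],[0.3,[-492,-230,-30],59.3]], newtons=40)

```text
time: 1.6
eef_pos: [0.5687, 0.2724, 0.26]
ee_rot: [-0.001, 0.591, 0.807, -0.0]
wrist_force: [-0.2, 0.4, 0.3]
grip_width: 0.7
grip_force: 0.0
```

```bash
python3 - <<'E'
from h import *
s=read_state();im=read_camera('wrist');cv2.imwrite('pics/w1.png',im)
import pickle;pickle.dump(s,open('w1.pkl','wb'))
print(s['eef_pos'],s['time'],s['grip_width'],R.from_quat(s['ee_rot'],scalar_first=True).as_matrix())
print(proj(*cam('wrist',s),[.5695,.2714,.178]),proj(*cam('wrist',s),[.5695,.2714,.194]))
E
```

```text
[0.5687 0.2724 0.26  ] 1.6 0.7001016237415276 [[-0.3011  0.9536 -0.0014]
 [ 0.9536  0.3011 -0.0001]
 [ 0.0004 -0.0013 -1.    ]]
[282.4227 221.5566] [282.359  228.9218]
```

View pics/w1.png

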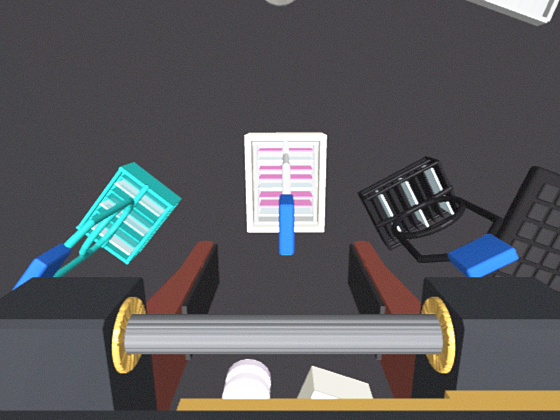

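The wrist view shows the blue tab at (287,225) midway between the open fingers, aligned with the dish and about 2.5 mm off along tool y. The turquoise and black racks are well clear to the sides.

Request:
send_rows(increments=[[0.3,[0,2.4,20],0],[0.3,[0,2.4,45],0],[0.3,[0,2.4,70],0],[0.3,[0,2.4,85],0],[0.3,[0,2.4,92],0],[0.3,[0,2.4,92],0],[1,[0,2.4,92],0],[1,[0,2.4,92],0],[1,[0,2.4,92],0],[1,[0,2.4,92],0],[1,[0,2.4,92],0],[1,[0,2.4,92],0]], newtons=40)

```text
time: 3.15
eef_pos: [0.5715, 0.2726, 0.1686]
ee_rot: [-0.0, 0.591, 0.806, -0.0]
wrist_force: [0.1, -1.2, 0.4]
grip_width: 0.114
grip_force: 40.0
```

Request:
send_rows(increments=[[1,[0,0,-4],0],[1,[0,0,-12],0],[1,[0,0,-22],0],[1,[0,0,-34],0],[1,[0,0,-46],0],[1,[0,0,-58],0],[1,[0,0,-70],0],[1,[0,0,-82],0],[1,[0,0,-94],0],[1,[0,0,-104],0],[1,[0,0,-110],0],[1,[0,0,-110],0]])

```text
time: 4.65
eef_pos: [0.5718, 0.2727, 0.279]
ee_rot: [0.0, 0.591, 0.806, 0.0]
wrist_force: [-0.1, -0.3, -1.8]
grip_width: 0.114
grip_force: 40.0
```

```bash
python3 - <<'E'
from h import *
s=read_state();a=read_camera('scene');b=read_camera('top');cv2.imwrite('pics/s2.png',a);cv2.imwrite('pics/t2.png',b)
print(s['eef_pos'],s['wrist_force'],s['grip_width'],s['time'])
M=R.from_quat(s['ee_rot'],scalar_first=True).as_matrix();print(M)
print(np.degrees(np.arctan2(M[1,1],M[0,1])))
for z in (.27,.2): print(proj(*cam('scene'),[*s['eef_pos'][:2],z]))
def c(im,x,y,w=120,h=90,):return cv2.resize(im[y:y+h,x:x+w],(400,300),interpolation=cv2.INTER_CUBIC)
cv2.imwrite('pics/crop2.png',np.vstack([cv2.resize(a[180:330,210:410],(800,600))]))
E
```

```text
[0.5718 0.2727 0.279 ] [-0.0972 -0.3176 -1.7511] 0.11361071258780052 4.65
[[-0.3003  0.9538  0.0005]
 [ 0.9538  0.3003  0.0003]
 [ 0.0002  0.0006 -1.    ]]
17.476032888383294
[308.0014 233.6027]
[306.7677 257.6572]
```

View pics/crop2.png

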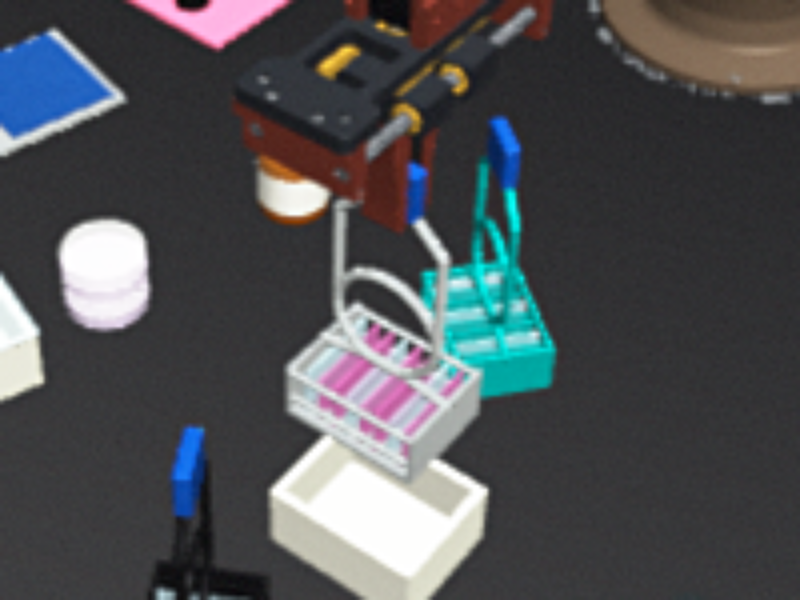

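The rack hangs upright in the jaws, clear of the now empty dish (crop (380,390), dish (380,500)). Now I'll carry it to the hook's tip side.

Request:
send_rows(increments=[[1,[-10,-5,0],1],[1,[-30,-15,0],2],[1,[-60,-30,0],3],[1,[-96,-48,0],4],[1,[-132,-66,0],5],[1,[-168,-84,0],6],[1,[-204,-102,0],7.5],[1,[-240,-120,0],9],[1,[-276,-138,0],10.5],[1,[-312,-155,0],12],[1,[-340,-170,0],13],[1,[-355,-178,0],14]])

```text
time: 6.25
eef_pos: [0.5069, -0.1224, 0.2788]
ee_rot: [0.0, 0.687, 0.727, 0.0]
wrist_force: [0.3, -0.3, -2.1]
grip_width: 0.113
grip_force: 40.0
```

```bash
python3 - <<'E'
from h import *
s=read_state();print(s['eef_pos'],s['time'])
M=R.from_quat(s['ee_rot'],scalar_first=True).as_matrix()
print(np.degrees(np.arctan2(M[1,1],M[0,1])), M.T@(np.array([.49,-.234,.279])-s['eef_pos']))
E
```

```text
[ 0.5069 -0.1224  0.2788] 6.25
3.189981567822511 [-0.1105 -0.0231 -0.0002]
```

Request:
send_rows(increments=[[1,[-10,-4,0],0],[1,[-28,-10,0],0],[1,[-48,-14,0],0],[1,[-68,-17,0],0],[1,[-86,-20,0],0],[1,[-100,-22,0],0],[1,[-108,-23,0],0],[1,[-110.5,-23,0],0],[1,[-110.5,-23,0],0],[1,[-110.5,-23,0],0]])

```text
time: 7.5
eef_pos: [0.4924, -0.2304, 0.2786]
ee_rot: [-0.0, 0.685, 0.729, 0.0]
wrist_force: [-1.1, -0.4, -2.3]
grip_width: 0.118
grip_force: 40.0
```

```bash
python3 - <<'E'
from h import *
s=read_state();a=read_camera('scene');b=read_camera('top');w=read_camera('wrist')
for n,i in zip('stw',(a,b,w)):cv2.imwrite(f'pics/{n}3.png',i)
print(s['eef_pos'],s['time'])
M=R.from_quat(s['ee_rot'],scalar_first=True).as_matrix();print(M)
up=lambda i,x,y,w,h,W,H:cv2.resize(i[y:y+h,x:x+w],(W,H),interpolation=cv2.INTER_CUBIC)
cv2.imwrite('pics/crop3.png',np.vstack([np.hstack([up(a,160,130,100,75,400,300),up(b,350,115,120,90,400,300)]),cv2.resize(w[:210],(800,300))]))
E
```

```text
[ 0.4924 -0.2304  0.2786] 7.5
[[-0.0615  0.9981 -0.0001]
 [ 0.9981  0.0615  0.0004]
 [ 0.0004 -0.     -1.    ]]
```

View pics/crop3.png

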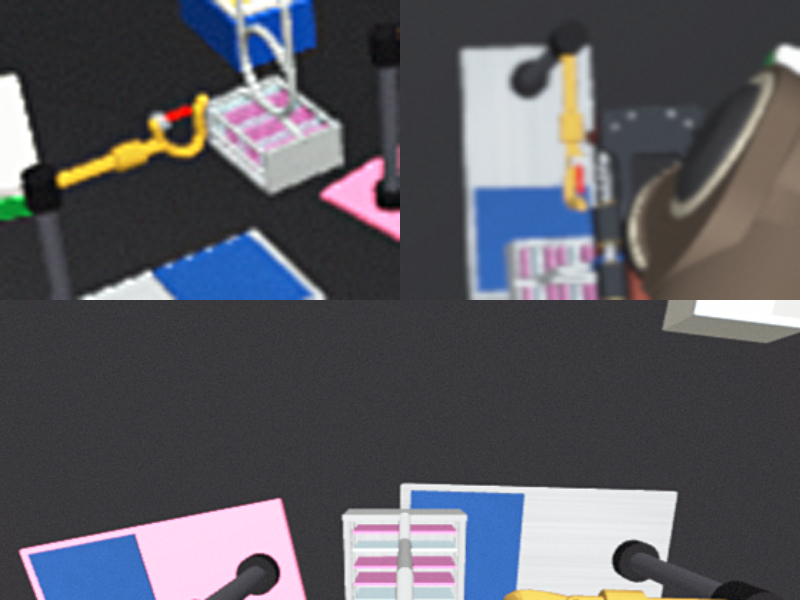

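```bash
python3 - <<'E'
from h import *
S=cam('scene');T=cam('top')
t=lambda x,y:(350+x/3.3333,115+y/3.3333)
ang=lambda a,b:np.degrees(np.arctan2((a-b)[1],(a-b)[0]))
a,b=onz(ray(*T,t(61,48)),.008),onz(ray(*T,t(70,295)),.008);print('plate',a,b,ang(a,b))
im=cv2.imread('pics/t3.png').astype(int)
# brass/red mask: centroid per row
m=(im[:,:,2]>140)&(im[:,:,0]<110)
P=[]
for y in range(130,180):
    xs=np.where(m[y,395:412])[0]+395
    if len(xs):P.append((y,xs.min(),xs.max(),onz(ray(*T,(xs.mean(),y)),.158)[:2]))
Q=np.array([p[3] for p in P]);print(P[0],P[-1]);
f=np.polyfit(Q[:,0],Q[:,1],1);print('arm',np.degrees(np.arctan(f[0])),np.polyval(f,[.5435,.5595,.67]),np.round(Q[::5],4))
for p in [(210.5,155),(211,154.5)]:
  for q in [(404.6,176.5),(403.6,176.5)]: print('tip',tri([ray(*S,p),ray(*T,q)]))
print('ring expected scene', proj(*S,[.4924,-.2304,.2204]),'bottom centre',proj(*S,[.4924,-.2304,.151]))
a=cv2.imread('pics/s3.png');b=cv2.imread('pics/t3.png')
for p in ([.4924,-.2304,.2204],):
  x,y=proj(*S,p)
g=cv2.resize(a[110:185,165:265],(800,600),interpolation=cv2.INTER_CUBIC)
def mk(p):
  x,y=proj(*S,p);cv2.drawMarker(g,(int((x-164.5)*8-.5),int((y-109.5)*8-.5)),(0,255,0),cv2.MARKER_CROSS,20,1)
mk([.4924,-.2304,.2204]);mk([.5435,-.2325,.185]);mk([.525,-.19,.1514]);mk([.53,-.275,.1514])
cv2.imwrite('pics/crop4.png',g)
E
```

```text
plate [ 0.7018 -0.1713  0.008 ] [ 0.4876 -0.1786  0.008 ] 1.9509095756619164
(132, np.int64(398), np.int64(401), array([ 0.6614, -0.2261])) (176, np.int64(401), np.int64(404), array([ 0.5473, -0.233 ]))
arm 2.1653104715969738 [-0.232  -0.2314 -0.2272] [[ 0.6614 -0.2261]
 [ 0.6484 -0.2273]
 [ 0.6354 -0.2285]
 [ 0.6224 -0.2284]
 [ 0.6094 -0.2296]
 [ 0.5964 -0.2295]
 [ 0.5731 -0.2319]
 [ 0.5602 -0.2318]
 [ 0.5473 -0.233 ]]
tip (array([ 0.5435, -0.233 ,  0.1815]), [np.float64(0.000659118767435848), np.float64(0.0006591187674358991)])
tip (array([ 0.5439, -0.2306,  0.1828]), [np.float64(0.0013198498961728786), np.float64(0.0013198498961729508)])
tip (array([ 0.5428, -0.2322,  0.1835]), [np.float64(6.918252800029609e-05), np.float64(6.91825280001665e-05)])
tip (array([ 0.5431, -0.2298,  0.1848]), [np.float64(0.0007299743249006362), np.float64(0.0007299743249006523)])
ring expected scene [225.5731 138.6847] bottom centre [227.4748 158.9343]
```

View pics/crop4.png

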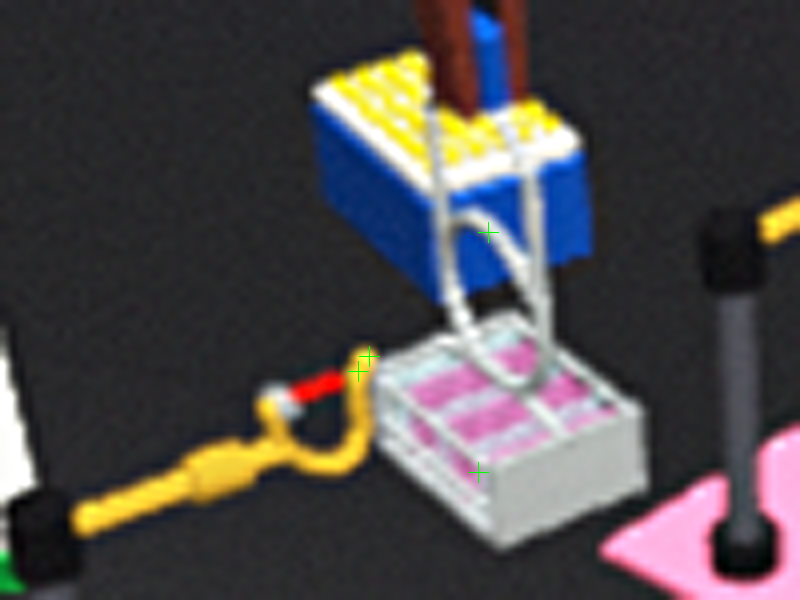

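The scene crop shows the predicted ring crown (487,232) and hook tip (365,360) both within about 1 px of what is seen. The seat comes out at (0.559, -0.231) with the stand turned 2.1°. Next I'll lower to threading height.

Request:
send_rows(increments=[[1,[0,0,5],0.5],[1,[0,0,12],1],[1,[-1,0,19],1.4],[1,[-1,0,24],1.4],[1,[-1,0,25.5],1.4],[1,[-1,0,25.5],1.4],[1,[-1,0,25.5],1.4],[1,[-1,0,25.5],1.4]], newtons=55)

```text
time: 8.65
eef_pos: [0.4923, -0.2321, 0.2533]
ee_rot: [0.0, 0.694, 0.72, 0.0]
wrist_force: [-0.0, 0.6, -1.7]
grip_width: 0.11
grip_force: 55.0
```

```bash
cat > st.py <<'E'
from h import *
import sys
s=read_state();M=R.from_quat(s['ee_rot'],scalar_first=True).as_matrix()
print(s['time'],s['eef_pos'],s['wrist_force'],s['grip_width'],'yaw',np.degrees(np.arctan2(M[1,1],M[0,1])),'vmax',abs(np.array(s['joint_velocities'])).max())
a=np.radians(2.1);C=np.array([[np.cos(a),np.sin(a),0],[-np.sin(a),np.cos(a),0],[0,0,1]])
print('ring rel seat mm',1000*C@(s['eef_pos']-[.559,-.2312,.15+.0586]))
if len(sys.argv)>1:
    t=np.array(eval(sys.argv[1]))/1000
    print('to go tool mm',1000*M.T@(C.T@t+[.559,-.2312,.2086]-s['eef_pos']))
E
python3 st.py [-2,0,44.5]
```

```text
8.65 [ 0.4923 -0.2321  0.2533] [-0.0296  0.6152 -1.6941] 0.11030396047166605 yaw 2.0761190717326476 vmax 0.0009715257723695052
ring rel seat mm [-66.6468   1.5209  44.7332]
to go tool mm [-1.4939 64.6473  0.2571]
```

Request:
send_rows(increments=[[1,[-1,4,0],0],[1,[-1.5,11,0],0],[1,[-1.5,18,0],0],[1,[-1.5,25,0],0],[1,[-1.5,32,0],0],[1,[-1.5,39,0],0],[1,[-1.5,46,0],0],[1,[-1.5,53,0],0],[1,[-1.5,59,0],0],[1,[-1.5,63,0],0],[1,[-1.5,64.5,0],0],[1,[-1.5,64.5,0],0]])

```text
time: 10.15
eef_pos: [0.5567, -0.2313, 0.2531]
ee_rot: [-0.0, 0.694, 0.72, -0.0]
wrist_force: [0.1, 1.3, -2.6]
grip_width: 0.106
grip_force: 55.0
```

```bash
python3 st.py [-2,0,44.5]; python3 - <<'E'
from h import *
a=read_camera('scene');b=read_camera('top')
cv2.imwrite('pics/s4.png',a);cv2.imwrite('pics/t4.png',b)
up=lambda i,x,y,w,h,W,H:cv2.resize(i[y:y+h,x:x+w],(W,H),interpolation=cv2.INTER_CUBIC)
cv2.imwrite('pics/crop5.png',up(a,165,115,80,60,800,600))
E
```

```text
10.15 [ 0.5567 -0.2313  0.2531] [ 0.0665  1.3488 -2.6102] 0.10603851917652388 yaw 2.0679832136578336 vmax 0.005155051999048088
ring rel seat mm [-2.2913 -0.0029 44.5105]
to go tool mm [0.003  0.2913 0.0105]
```

View pics/crop5.png

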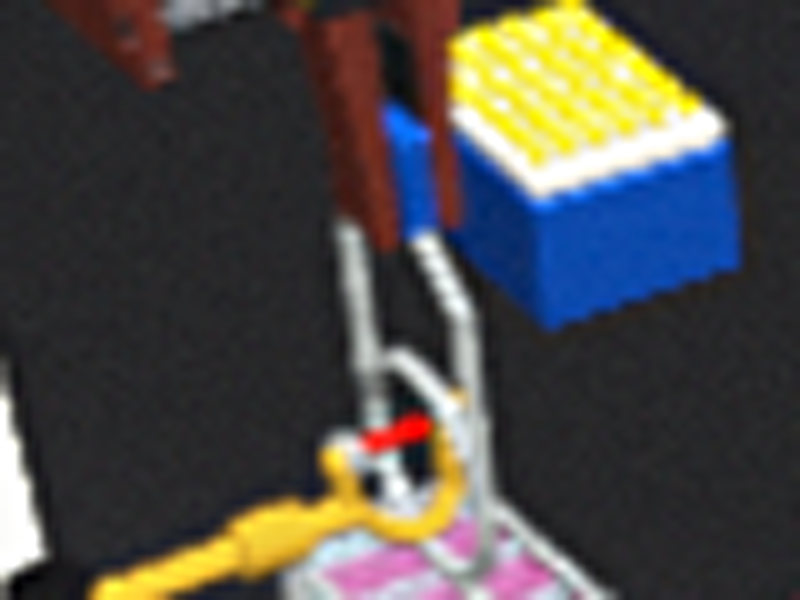

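The crop shows the tip (455,400) through the ring, with the crown wire (410,365) above the red gate (400,432). Now pressing down.

Request:
send_rows(increments=[[1,[0,0,3],0],[1,[0,0,7],0],[1,[0,0,10],0],[1,[0,0,12],0],[1,[0,0,14],0],[1,[0,0,16],0],[1,[0,0,18],0],[1,[0,0,20],0],[1,[0,0,22],0],[1,[0,0,22],0]])

```text
time: 11.5
eef_pos: [0.5571, -0.2312, 0.2311]
ee_rot: [0.0, 0.694, 0.72, 0.0]
wrist_force: [-0.4, 0.5, 2.3]
grip_width: 0.109
grip_force: 55.0
```

```bash
python3 st.py [-2,0,22]
```

```text
11.5 [ 0.5571 -0.2312  0.2311] [-0.4211  0.5403  2.349 ] 0.10852835962266032 yaw 2.085637177655593 vmax 0.00290171397733118
ring rel seat mm [-1.9124  0.0382 22.526 ]
to go tool mm [-0.038  -0.0879  0.5259]
```

The upward force shows the wire is on the gate. I'll keep pressing.

Request:
send_rows(increments=[[1,[0,0,2],0],[1,[0,0,4],0],[1,[0,0,6],0],[1,[0,0,8],0],[1,[0,0,10],0],[1,[0,0,12],0],[1,[0,0,14],0],[1,[0,0,16],0],[1,[0,0,18],0],[1,[0,0,20],0],[1,[0,0,22],0],[1,[0,0,22],0]])

```text
time: 13.0
eef_pos: [0.5588, -0.2314, 0.2101]
ee_rot: [0.002, 0.694, 0.72, 0.001]
wrist_force: [6.9, 0.0, 1.0]
grip_width: 0.111
grip_force: 55.0
```

```bash
python3 st.py [0,0,0]; python3 - <<'E'
from h import *
a=read_camera('scene')
cv2.imwrite('pics/s5.png',a)
cv2.imwrite('pics/crop6.png',cv2.resize(a[115:175,165:245],(800,600),interpolation=cv2.INTER_CUBIC))
E
```

```text
13.0 [ 0.5588 -0.2314  0.2101] [6.9113 0.0079 1.0209] 0.11066330191456408 yaw 2.107962241139206 vmax 0.003006721022476214
ring rel seat mm [-0.1835 -0.1606  1.5385]
to go tool mm [0.1624 0.1764 1.5391]
```

View pics/crop6.png

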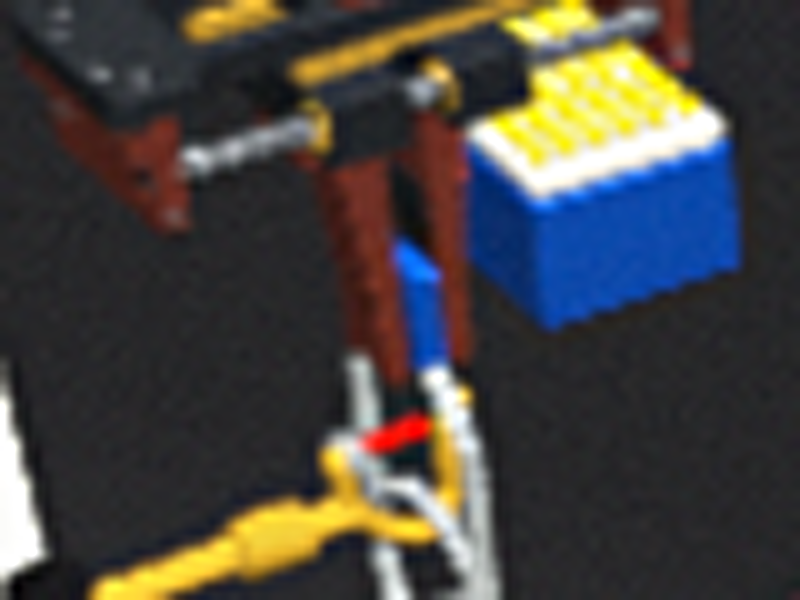

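The gate (395,432) is shut above the wire (410,495), which lies in the bowl. The +6.9 N along x means it leans on the tip's inner face, so I'll shift +x and lower a little before releasing.

Request:
send_rows(increments=[[1,[0,2,0.5],0],[1,[0,4,1],0],[1,[0,5,1.5],0],[1,[0,5,1.5],0],[1,[0,5,1.5],0],[1,[0,5,1.5],0]])

```text
time: 13.8
eef_pos: [0.5606, -0.2315, 0.2088]
ee_rot: [-0.001, 0.694, 0.72, -0.0]
wrist_force: [-3.7, 1.0, 13.8]
grip_width: 0.114
grip_force: 55.0
```

```bash
python3 st.py [0,0,0]
```

```text
13.8 [ 0.5606 -0.2315  0.2088] [-3.6906  1.0342 13.782 ] 0.11405307233469794 yaw 2.034626416712416 vmax 0.0010344074899440378
ring rel seat mm [ 1.6203 -0.4023  0.2215]
to go tool mm [ 0.4003 -1.6205  0.2237]
```

Request:
send_rows(increments=[[1,[0,-1,-0.5],0],[1,[0,-1.5,-0.8],0],[1,[0,-1.5,-0.8],0],[1,[0,-1.5,-0.8],0]], newtons=10)

```text
time: 14.3
eef_pos: [0.5607, -0.2314, 0.2087]
ee_rot: [0.001, 0.694, 0.72, 0.0]
wrist_force: [4.9, -0.4, 4.8]
grip_width: 0.114
grip_force: 10.0
```

```bash
python3 st.py [0,0,0]
```

```text
14.3 [ 0.5607 -0.2314  0.2087] [ 4.9426 -0.3527  4.8287] 0.11371348398731834 yaw 2.078890751286429 vmax 0.004354953008992613
ring rel seat mm [ 1.7203 -0.2141  0.143 ]
to go tool mm [ 0.2136 -1.7205  0.1412]
```

Request:
send_rows(increments=[[1,[0,0.8,-0.4],0],[1,[0,0.8,-0.4],0],[0.86,[0,0.8,-0.4],0],[0.82,[0,0.8,-0.4],0],[0.75,[0,0.8,-0.4],0],[0.65,[0,0.8,-0.4],0],[0.5,[0,0.8,-0.4],0],[0.5,[0,0.8,-0.4],0],[0.5,[0,0.8,-0.4],0],[0.5,[0,0.8,-0.4],0]], newtons=3)

```text
time: 15.55
eef_pos: [0.561, -0.2311, 0.2088]
ee_rot: [-0.0, 0.694, 0.72, 0.0]
wrist_force: [-0.1, 0.1, 0.1]
grip_width: 0.497
grip_force: 0.0
```

```bash
python3 st.py [0,0,0];python3 - <<'E'
from h import *
s=read_state();w=read_camera('wrist');cv2.imwrite('pics/w6.png',w)
E
```

```text
15.55 [ 0.561  -0.2311  0.2088] [-0.0742  0.1397  0.071 ] 0.4969750573158537 yaw 2.0744685520781063 vmax 0.0015315628150708426
ring rel seat mm [2.0395 0.0735 0.2312]
to go tool mm [-0.0744 -2.0395  0.2312]
```

View pics/w6.png

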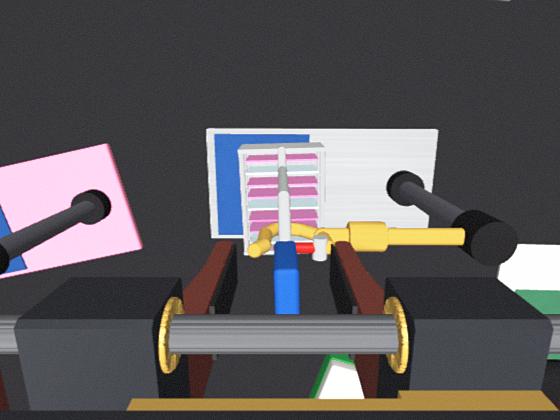

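The wrist view shows the rack hanging upright in the hook. The tab (287,275) is free midway between the fingers and the gate (305,247) is shut. I'll retreat straight up.

Request:
send_rows(increments=[[0.5,[0,0,-5],0],[0.5,[0,0,-15],0],[0.5,[0,0,-30],0],[0.5,[0,0,-50],0],[0.5,[0,0,-75],0],[0.5,[0,0,-100],0],[0.5,[0,0,-120],0],[0.5,[0,0,-120],0],[0.5,[0,0,-120],0],[0.5,[0,0,-120],0],[0.5,[0,0,-120],0],[0.5,[0,0,-120],0]])

```text
time: 17.1
eef_pos: [0.561, -0.231, 0.3285]
ee_rot: [-0.0, 0.694, 0.72, -0.0]
wrist_force: [-0.5, 0.4, -0.0]
grip_width: 0.504
grip_force: 0.0
```

Request:
send_rows(increments=[[0.5,[0,0,0],0],[0.5,[0,0,0],0],[0.5,[0,0,0],0],[0.5,[0,0,0],0],[0.5,[0,0,0],0],[0.5,[0,0,0],0],[0.5,[0,0,0],0],[0.5,[0,0,0],0],[0.5,[0,0,0],0],[0.5,[0,0,0],0],[0.5,[0,0,0],0],[0.5,[0,0,0],0]])

```text
time: 18.6
eef_pos: [0.5611, -0.2311, 0.3289]
ee_rot: [0.0, 0.694, 0.72, 0.0]
wrist_force: [0.2, -0.4, -0.6]
grip_width: 0.499
grip_force: 0.0
```

```bash
python3 - <<'E'
from h import *
import time
s=read_state();print(s['eef_pos'],s['wrist_force'])
a=read_camera('scene')
for i in range(6):b=read_camera('scene')
d=cv2.absdiff(cv2.GaussianBlur(a,(5,5),0),cv2.GaussianBlur(b,(5,5),0))[110:220,160:270];print('motion',d.max())
cv2.imwrite('pics/crop7.png',cv2.resize(b[105:195,160:280],(800,600),interpolation=cv2.INTER_CUBIC))
E
```

```text
[ 0.5611 -0.2311  0.3289] [ 0.1816 -0.4336 -0.6494]
motion 23
```

View pics/crop7.png

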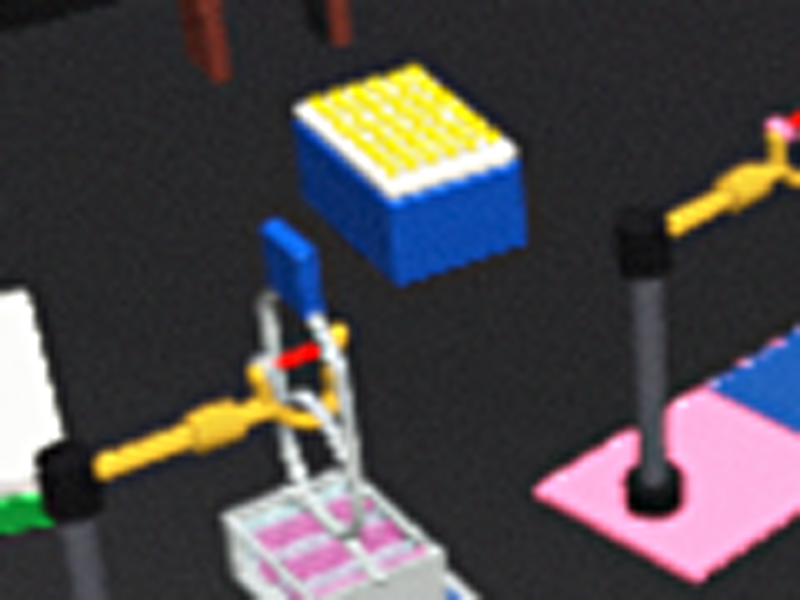

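The rack hangs in the hook below the shut gate (crop (298,357)), and the arm is clear. The motion number (23) may mean it is still swinging, so I'll wait and check against the image noise.

Request:
send_rows(increments=[[0.5,[0,0,0],0],[0.5,[0,0,0],0],[0.5,[0,0,0],0],[0.5,[0,0,0],0],[0.5,[0,0,0],0],[0.5,[0,0,0],0],[0.5,[0,0,0],0],[0.5,[0,0,0],0],[0.5,[0,0,0],0],[0.5,[0,0,0],0],[0.5,[0,0,0],0],[0.5,[0,0,0],0]])

```text
time: 20.45
eef_pos: [0.5611, -0.2311, 0.3288]
ee_rot: [0.0, 0.694, 0.72, 0.0]
wrist_force: [-0.9, 0.2, -0.3]
grip_width: 0.5
grip_force: 0.0
```

Request:
send_rows(increments=[[0.5,[0,0,0],0],[0.5,[0,0,0],0],[0.5,[0,0,0],0],[0.5,[0,0,0],0],[0.5,[0,0,0],0],[0.5,[0,0,0],0],[0.5,[0,0,0],0],[0.5,[0,0,0],0],[0.5,[0,0,0],0],[0.5,[0,0,0],0],[0.5,[0,0,0],0],[0.5,[0,0,0],0]])

```text
time: 21.95
eef_pos: [0.561, -0.2311, 0.3288]
ee_rot: [-0.0, 0.694, 0.72, -0.0]
wrist_force: [-0.2, 0.1, -0.1]
grip_width: 0.5
grip_force: 0.0
```

```bash
python3 - <<'E'
from h import *
F=[read_camera('scene') for i in range(24)]
c=[]
for f in F:
    f=f.astype(int)[135:160,190:220]; m=np.clip(f[:,:,0]-f[:,:,2]-60,0,None); y,x=np.mgrid[:m.shape[0],:m.shape[1]]
    c.append([(m*x).sum()/m.sum(),(m*y).sum()/m.sum()])
c=np.array(c);print('tab px',np.round(c[::2,0],2),'std',c.std(0))
g=[cv2.GaussianBlur(f,(5,5),0) for f in F]
print('rack diff',cv2.absdiff(g[0],g[6])[135:215,185:240].max(),'still stand diff',cv2.absdiff(g[0],g[6])[135:215,245:300].max(),read_state()['time'])
E
```

```text
tab px [18.31 18.32 18.3  18.32 18.33 18.31 18.31 18.32 18.31 18.31 18.3  18.31] std [0.014  0.0135]
rack diff 12 still stand diff 3 23.15
```

```bash
python3 -c "
from cell import *
print(hand_in())"
```

```text
the job is handed in; nothing more can be done
None
```

The job is handed in at about 23 s, though `hand_in()` returned no verdict: the rack hangs upright and still in the brass hook below the shut gate, released, with the arm clear above it and its path kept clear of the bottles and petri dishes.

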